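Dock the tall battery pack and dial its charging program

TASK

Take the tall battery pack out of the storage rack, stand it upright on the open bench and let go, then take it again by its other two sides and put it fully down into the cradle of the charging dock. Once the pack is in and released, turn the dock's number drum with its knob until the number 4 stands squarely in the small window, and let go. Leave the short pack in its slot.

Things in the scene. Friction and masses are not known exactly. Their poses are not given: they have to be found in the camera images.
- tall_pack_mid (a point): Centre (half-way up, 50 mm above the underside) of the tall battery pack: upright block of grey plastic with a dark band and two small brass contacts on top, 46 mm along its x, 62 mm along its y, 100 mm tall, 0.35 to 0.7 kg, loose. It starts upright in one of the rack's two slots.
- short_pack_mid (a point): Centre (30 mm above its underside) of the short battery pack: same look and 46 x 62 mm footprint but only 60 mm tall, loose, standing in the rack's other slot. To be left there.
- rack: Dark steel rack, fixed; origin at the centre of its underside. Base 70 (x) by 172 (y) by 15 mm; three upright partitions at y = -80, 0, 80 mm (8 thick, 56 long in x, top 120 mm over the bench) form two slots centred at y = -40 and 40 mm, 72 mm wide, open at both x ends and above. A pack's 62 mm lies along y: gripped only along x there. It stands left or right of the robot, the dock opposite.
- clear_spot (a point): A point on the bench top on the robot's centre line, between rack and dock: the open bench around it (within about 70 mm) is always clear. Fixed, axes as the world's.
- dock: Grey charging dock, fixed to the bench; origin at the centre of its underside. Toward its -y end a square housing 160 x 160 mm, 54 mm high, centred at x = 0, y = -55 mm, holds the number drum under its flat top; at its +y end a base plate 15 mm thick (y = 25 to 135 mm) carries the pack cradle.
- seat (a point): Centre of the cradle's floor: dock x = 0, y = 85 mm, 15 mm over the bench; axes as the dock's. Steel uprights at x = -31 and 31 mm from here (54 mm clear between, 62 long in y, 105 mm high) flank the pack's 46 mm; low lips (8 mm high, 72 mm clear between) locate its 62 mm along y. So it goes in gripped along y, either way round; when home its centre is 50 mm above this point.
- window (a point): Centre of the small window in the top of the dock's housing, 34 x 40 mm, 53 mm from the drum's axis toward the dock's +x (far) side, 54 mm above the bench. One black numeral on the white drum shows in it, upright for someone looking from beyond the dock toward the robot.
- dial_grip (a point): On the drum's vertical axis (dock x = 0, y = -55 mm), 85 mm above the bench, a good height to grip the knob. The knob is a black upright bar 64 mm long, 16 mm wide, top 100 mm above the bench, fixed to the drum; grip it across the 16 mm. The point turns with it: its x axis lies along the bar, toward the end with the white line on top.
- dial (a joint): Angle of the number drum in rad, 0 to 5.5, growing clockwise seen from above. Number n (0 to 7) stands squarely in the window at n x 0.785, so 4 at 3.142. At 0 the knob's white line points to the window. Stiff (about 0.06 N m), it stays where it is left; no clicks. It starts between 0.5 and 2.0 rad.
Not all that is in view belongs to the job. What is shaped like the part that bears tall_pack_mid but blue is not meant.

How it is judged:
By the outcome, as a careful person would: the job done as asked, in the order asked, and still so for the second after the job is handed in, with the robot touching nothing.
It also fails if it takes over 72 s, if anything falls off the work surface, if the arm or the gripper's body presses on something with over 40 N, if the wrist force passes 120 N, or if a joint passes its speed limit or range.

ROBOT

A 6-joint arm with a two-finger parallel gripper is mounted at the origin on the work surface. World frame = base frame: x ahead of the robot, y to its left, z up, the work surface at z = 0. Lengths are in mm, angles in rad, forces in N, time in s.
With the tool pointing down it reaches from about 275 to 775 mm from the base axis. Payload 14.6 kg.
Tool frame: the origin (TCP) lies at the centre of the arm's flange, where the gripper is bolted on; the fingertips stand 173 mm ahead of it and the grasp point (between the pads) lies 155 mm ahead of it; z points along the fingers, x is the direction in which the jaws open and shut, and the axes are right-handed (so a half turn about z gives the same grasp; the last joint's range is limited). The gripper opens to 85 mm and grips with 20 to 120 N. Pads are 22 mm wide; open, the fingers measure 114 mm over their backs; the gripper's body (76 mm by 85 mm) begins 54 mm behind the grasp point. The pads swing forward as they close: fully open they stand 13 mm farther back than shut.
Start: joints at [-1.373, 0.263, -0.048, 1.259, 0, 1.415], TCP at [181.396, -492.671, 404.678] pointing down, gripper open.
Joint ranges: [-2.65, 2.65], [-0.89, 1.7], [-1.18, 1.37], [-2.13, 2.11], [-1.35, 1.29], [-3.14, 3.14]. Speed limits (rad/s): [1.89, 1.89, 2.57, 2.79, 3.14, 3.14].

INTERFACE

Orientations are given as a unit quaternion [x, y, z, w].
In Python, from workcell import arm gives the robot as it stands.
- The arm moves only by the tool carry_out, never from a script. Its argument "increments" is a list of rows, each an object with "dp": the shift along the tool's x, y, z in m, a list of three; "turn": the turn, a rotation vector about the tool's x, y, z in rad, a list of three. In form: [{"dp": [x, y, z], "turn": [ax, ay, az]}, ...]. A call has exactly 10 rows; each row shifts and turns the commanded pose from where the row before left it, along the tool's axes as they then stand; what a row does not reach is not made up. A row lasts 1/12 s, in which the tool goes at most 41.7 mm and 7.16 degrees, less where a joint would pass 70% of its speed; a pose out of reach is approached as far as the arm can. A call with a gripper value outside its range is refused whole. "claw" is the gripper command: -1 is fully open, 1 is shut, values between are in proportion, set as the call begins (left out, the last holds). The fingers move at their own pace and stop on an object; "newtons" is the grip in N (left out, the last holds). Time passes only in rows, so rows that do not move let the fingers close, or fill a call up. It gives the time, the measured TCP pose, the force and the opening at its end, in the units of the state.
- arm.read_state(): the state, without advancing time (a new reading comes with each control period).
- arm.read_camera(name): name is "scene" or "top" or "wrist"; returns the picture (384x512x3 uint8, red, green, blue); there is no depth.
- arm.get_calibration(name): a dict with "intrinsics" (3x3 intrinsics, pixels), "cam_to_world" (4x4, takes a point from camera to world coordinates); the wrist camera has in their place "mount" (4x4, takes a point from camera to tool coordinates, whose origin is the TCP and whose axes are the tool frame's). Camera axes: x right, y up, looking along -z (the intrinsics and any distortion apply to the point x, -y, -z); pixel columns grow to the right and rows downward; lengths in mm; the calibration is good to about 2 mm. A picture is of the moment at which its call begins: read the wrist's pose just before it. get_calibration takes no time and is no camera call.
- arm.hand_in(): hands the job in, once; it reports no verdict.
Trained networks look in the newest picture that a camera, given by its name, has taken for a name from the list of things; names that differ only in an ending like _2 or _b are one class to them, and where a whole thing is asked for, a point or a joint stands for the part that bears it (a point fixed in the world has none). Each returns a list of dicts, best first, with "confidence" (0 to 1); they miss things now and then, are a little off and sometimes report something else, mostly with a low value. They report only what shows in the picture. A call takes as long as a camera call. They do not tell look-alikes from the thing itself.
- arm.masks_of(camera, thing): "pixels" (384x512 bool, what is visible of it) and "point" ([column, row] in pixels, amid what is visible of it).
The state is a dict: "clock": time; "q": joint angles; "dq": joint speeds; "tau": joint torques, N m; "position": TCP position; "tcp_rot": TCP orientation; "force": force on the tool from outside, world axes, zero at the start; "moment": the same for the moment, N m; "width": finger opening in mm.
Only numpy, scipy, OpenCV 4.12 (cv2) and the standard library are available. Lean on these libraries where they do the work, as an engineer would, in place of code of your own. Each camera call takes 0.05 s, during which the arm holds its last target. There are 200 camera calls.

## Working session

There is one attempt and no reset: what is moved stays moved. The work goes in short steps, Python scripts to look and compute and a tool call to move; the robot and the scene stay as the last step left them, time stands still between calls to the robot, and variables do not carry over. Pictures are saved under pics/ and viewed, on a budget of 10 in all, crops included, one or two more only if the job needs it, and the job is handed in when it is done.

Besides the shell and the picture viewer there is one more tool, called as name(argument=value, ...), one argument or row to a line, values as JSON. carry_out: Moves the arm, as the interface text tells. Its arguments: {"type":"object","properties":{"increments":{"type":"array"},"claw":{"type":"number"},"newtons":{"type":"number"}},"required":["increments"]}

```bash
mkdir -p pics; ls
cat > h.py <<'E'
import numpy as np, cv2
from scipy.spatial.transform import Rotation as R
from workcell import arm
def snap(n,f):
    s=arm.read_state(); im=arm.read_camera(n); cv2.imwrite(f'pics/{f}.png',im[:,:,::-1]); return s,im
E
python3 - <<'E'
from h import *
s,a=snap('scene','s0'); _,b=snap('top','t0')
cv2.imwrite('pics/both0.png',cv2.resize(np.vstack([a,b]),(450,600+75))[:600,:, ::-1]) if 0 else None
print(s)
for c in('scene','top'):
    print(c,arm.get_calibration(c))
    for t in('tall_pack_mid','short_pack_mid','rack','dock','window','dial_grip'):
        print(t,[(m['confidence'],np.round(m['point']),m['pixels'].sum()) for m in arm.masks_of(c,t)])
print(arm.get_calibration('wrist'))
E
```

```text
pics
{'clock': 0.0, 'q': array([-1.37329736e+00,  2.63558023e-01, -4.89715066e-02,  1.25939292e+00,
       -6.42121483e-06,  1.41547748e+00]), 'dq': array([ 0.00066134, -0.00070383,  0.00061431,  0.00056736,  0.00089503,
        0.00042859]), 'tau': array([ 2.28950659e-03, -6.37612438e+01,  3.84561074e+01,  1.36640362e-02,
       -5.56495206e-05, -8.33605355e-06]), 'position': array([ 181.37684625, -492.57407456,  404.19410586]), 'tcp_rot': array([ 8.20226493e-01, -5.72038621e-01, -4.08673277e-04, -3.87341298e-04]), 'force': array([ 0.94838398,  0.33577009, -0.12700195]), 'moment': array([ 0.00451891, -0.01147741, -0.00846264]), 'width': 85.58455520104656}
scene {'intrinsics': array([[427.61700065,   0.        , 252.90218034],
       [  0.        , 427.61700065, 182.86802691],
       [  0.        ,   0.        ,   1.        ]]), 'cam_to_world': array([[-3.98367707e-01, -4.91170822e-01,  7.74631779e-01,
         1.53462897e+03],
       [ 9.17005944e-01, -1.94783102e-01,  3.48079935e-01,
         4.11946047e+02],
       [-2.00815275e-02,  8.49005752e-01,  5.28001861e-01,
         7.660
[... 1415 characters left out ...]
.]), np.int64(421))]
dock [(0.65, array([169., 211.]), np.int64(4637))]
window [(0.83, array([165., 212.]), np.int64(4522))]
dial_grip [(0.97, array([181., 211.]), np.int64(375))]
{'intrinsics': array([[281.18445095,   0.        , 254.00266601],
       [  0.        , 281.18445095, 188.42101583],
       [  0.        ,   0.        ,   1.        ]]), 'mount': array([[ 9.99998788e-01, -1.54581108e-03,  1.88315724e-04,
         4.78151371e-01],
       [-1.40878969e-03, -9.49560041e-01, -3.13582116e-01,
        -8.10355904e+01],
       [ 6.63555795e-04,  3.13581471e-01, -9.49561068e-01,
         3.07336725e+01],
       [ 0.00000000e+00,  0.00000000e+00,  0.00000000e+00,
         1.00000000e+00]])}
```

Run:
```python
import cv2,numpy as np
a=cv2.imread('pics/s0.png')[110:290,90:470]; b=cv2.imread('pics/t0.png')[90:300,90:440]
a=cv2.resize(a,(633,300),interpolation=3); b=cv2.resize(b,(500,300),interpolation=3); b=cv2.copyMakeBorder(b,0,0,0,133,0)
cv2.imwrite('pics/v1.png',np.vstack([a,b]))
```

```text
(no output)
```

View pics/v1.png

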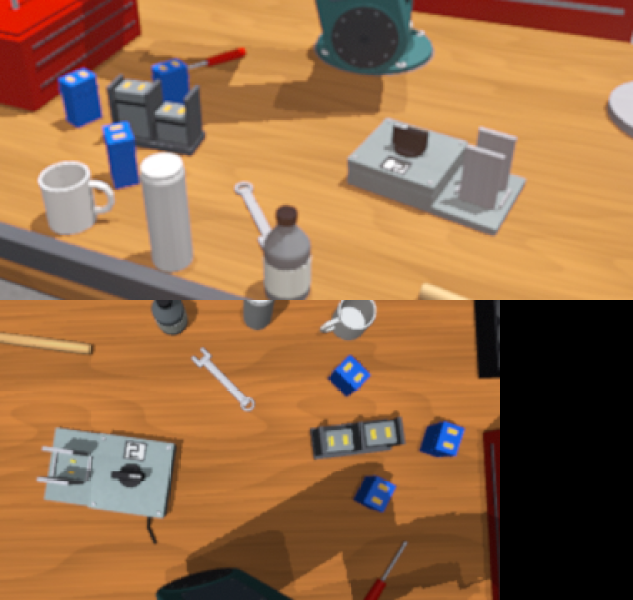

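The rack is on the right (−y side) and the dock on the left. Four things could pass for the tall pack:
- The blue blocks, at about (331,142), (400,188) and (352,224) in the top picture. Wrong colour.
- The short grey pack, at (326,186) top.
- The tall grey pack, at (355,181) top and (168,172) scene, in the −y slot. It stands higher in the scene view, so this is my choice.

```bash
cat >> h.py <<'E'
def ray(cam,px,s=None):
    c=arm.get_calibration(cam); K=c['intrinsics']
    if cam=='wrist':
        T=np.eye(4); T[:3,:3]=R.from_quat(s['tcp_rot']).as_matrix(); T[:3,3]=s['position']; T=T@c['mount']
    else: T=c['cam_to_world']
    d=np.linalg.inv(K)@np.r_[px,1]; d=d*[1,-1,-1]
    return T[:3,3],T[:3,:3]@d
def atz(cam,px,z,s=None):
    o,d=ray(cam,px,s); return o+d*(z-o[2])/d[2]
def proj(cam,P,s=None):
    c=arm.get_calibration(cam)
    if cam=='wrist':
        T=np.eye(4); T[:3,:3]=R.from_quat(s['tcp_rot']).as_matrix(); T[:3,3]=s['position']; T=T@c['mount']
    else: T=c['cam_to_world']
    p=np.linalg.inv(T)@np.c_[P,np.ones(len(P))].T; p=p[:3]*np.array([[1],[-1],[-1]]); q=c['intrinsics']@p
    return (q[:2]/q[2]).T
E
python3 - <<'E'
from h import *
im=cv2.imread('pics/t0.png')
print('tall',atz('top',[355,181],115),'short',atz('top',[326,186],75))
print('knob',atz('top',[181,211],97), 'scene tall',atz('scene',[168,172],80))
for t,z in(('rack',60),('dock',54),('dial_grip',100),('short_pack_mid',75)):
    for m in arm.masks_of('top',t)[:1]:
        c,(w,h),a=cv2.minAreaRect(np.argwhere(m['pixels'])[:,::-1].astype(np.float32)); print(t,c,w,h,a,atz('top',c,z))
E
```

```text
tall [ 559.80246826 -310.46915682  115.        ] short [ 550.53509094 -233.8852397    75.        ]
knob [488.04100918 196.92629924  97.        ] scene tall [ 567.83753949 -318.72450324   80.        ]
rack (340.4065856933594, 185.99359130859375) 22.643875122070312 66.26042938232422 82.61395263671875 [ 550.32488718 -280.46641353   60.        ]
dock (167.16290283203125, 210.84388732910156) 93.29971313476562 64.98018646240234 19.653823852539062 [490.19742325 248.4023835   54.        ]
dial_grip (183.9435577392578, 205.46437072753906) 21.04822540283203 30.927093505859375 32.27564239501953 [503.89094601 187.42984713 100.        ]
short_pack_mid (327.22998046875, 187.6099853515625) 17.111984252929688 21.21320343017578 81.8698959350586 [ 545.59719563 -237.37079327   75.        ]
```

```bash
cat >> h.py <<'E'
def go(xyz,head,n):
    "identical row, repeated n times, that takes the measured TCP to xyz (mm), tool down, x axis at heading head"
    s=arm.read_state(); A=R.from_quat(s['tcp_rot']); c,sn=np.cos(head),np.sin(head)
    B=R.from_matrix([[c,sn,0],[sn,-c,0],[0,0,-1]]); rv=(A.inv()*B).as_rotvec()/n
    S=sum(R.from_rotvec(rv*k).as_matrix() for k in range(n))
    dp=np.linalg.solve(S,A.inv().apply(np.array(xyz)-s['position']))/1000
    print('n',n,'dp',np.round(dp,4),'turn',np.round(rv,4),'|dp|',np.linalg.norm(dp).round(4),'t',s['clock'])
def pose():
    s=arm.read_state(); X=R.from_quat(s['tcp_rot']).as_matrix()
    return s['position'].round(1),'head',np.arctan2(X[1,0],X[0,0]).round(4),'z',X[:,2].round(4),'F',s['force'].round(1),'w',s['width'].round(1),'t',round(s['clock'],2)
E
python3 -c "
from h import *
go([557,-312,404],0.1,15); go([557,-312,404],0.1,20)"
```

```text
n 15 dp [ 0.0148 -0.026   0.    ] turn [ 0.     -0.     -0.0879] |dp| 0.0299 t 0.9
n 20 dp [ 0.0113 -0.0193  0.    ] turn [ 0.     -0.     -0.0659] |dp| 0.0224 t 0.9
```

carry_out(
  increments=[
    {"dp": [0.0148,-0.026,0],"turn": [0,0,-0.088]},
    {"dp": [0.0148,-0.026,0],"turn": [0,0,-0.088]},
    {"dp": [0.0148,-0.026,0],"turn": [0,0,-0.088]},
    {"dp": [0.0148,-0.026,0],"turn": [0,0,-0.088]},
    {"dp": [0.0148,-0.026,0],"turn": [0,0,-0.088]},
    {"dp": [0.0148,-0.026,0],"turn": [0,0,-0.088]},
    {"dp": [0.0148,-0.026,0],"turn": [0,0,-0.088]},
    {"dp": [0.0148,-0.026,0],"turn": [0,0,-0.088]},
    {"dp": [0.0148,-0.026,0],"turn": [0,0,-0.088]},
    {"dp": [0.0148,-0.026,0],"turn": [0,0,-0.088]},
  ],
  claw=-1,
)

```text
clock: 1.73
position: [464.8, -425.7, 404.4]
tcp_rot: [0.986, -0.166, -0.0, -0.0]
force: [-0.0, -0.2, 0.1]
width: 84.9
```

carry_out(
  increments=[
    {"dp": [0.0148,-0.026,0],"turn": [0,0,-0.088]},
    {"dp": [0.0148,-0.026,0],"turn": [0,0,-0.088]},
    {"dp": [0.0148,-0.026,0],"turn": [0,0,-0.088]},
    {"dp": [0.0148,-0.026,0],"turn": [0,0,-0.088]},
    {"dp": [0.0148,-0.026,0],"turn": [0,0,-0.088]},
    {"dp": [0,0,0],"turn": [0,0,0]},
    {"dp": [0,0,0],"turn": [0,0,0]},
    {"dp": [0,0,0],"turn": [0,0,0]},
    {"dp": [0,0,0],"turn": [0,0,0]},
    {"dp": [0,0,0],"turn": [0,0,0]},
  ],
)

```text
clock: 2.57
position: [556.2, -311.7, 404.6]
tcp_rot: [0.999, 0.05, -0.0, 0.0]
force: [0.1, 0.1, 0.5]
width: 85.2
```

Run:
```python
from h import *
s,im=snap('wrist','w1'); print(pose())
for t in('tall_pack_mid','short_pack_mid','rack'):
    for m in arm.masks_of('wrist',t):
        print(t,m['confidence'],np.round(m['point']),cv2.minAreaRect(np.argwhere(m['pixels'])[:,::-1].astype(np.float32)),m['pixels'].sum())
```

```text
Traceback (most recent call last):
  File "h.py", line 31, in pose
    return s['position'].round(1),'head',np.arctan2(X[1,0],X[0,0]).round(4),'z',X[:,2].round(4),'F',s['force'].round(1),'w',s['width'].round(1),'t',round(s['clock'],2)
                                                                                                                            ^^^^^^^^^^^^^^^^
AttributeError: 'float' object has no attribute 'round'
```

View pics/w1.png

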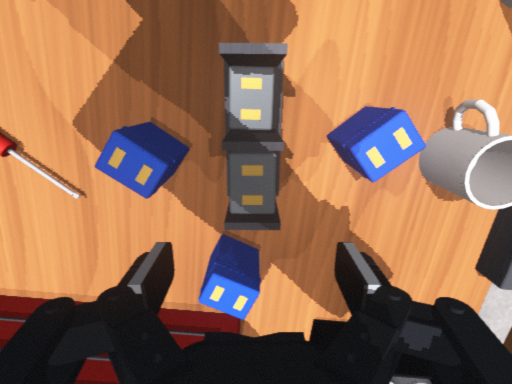

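```bash
sed -i "s/s\['width'\].round(1)/round(s['width'],1)/" h.py
python3 - <<'E'
from h import *
s=arm.read_state(); print(pose())
for n,a,b in(('up',[251,84],[251,114.5]),('low',[252,170.5],[252,200])):
    for z in(115,75):
        p,q=atz('wrist',a,z,s),atz('wrist',b,z,s); print(n,z,np.linalg.norm(p-q).round(1),((p+q)/2).round(1))
for c in ([253,56],[253,141.5],[251.5,221]): print(atz('wrist',c,120,s).round(1))
for t in('tall_pack_mid','short_pack_mid','rack'):
    for m in arm.masks_of('wrist',t):
        print(t,m['confidence'],np.round(m['point']),cv2.minAreaRect(np.argwhere(m['pixels'])[:,::-1].astype(np.float32)),m['pixels'].sum())
a=cv2.imread('pics/w1.png')[30:240,190:320]; b=cv2.imread('pics/s0.png')[145:210,145:225]
cv2.imwrite('pics/v2.png',np.hstack([cv2.resize(a,(370,600),interpolation=2),cv2.resize(b,(430,350),interpolation=2)[:600].copy() if 0 else cv2.copyMakeBorder(cv2.resize(b,(430,350),interpolation=2),0,250,0,0,0)]))
E
```

```text
(array([ 556.2, -311.6,  404.6]), 'head', np.float64(0.1004), 'z', array([-1.e-04, -0.e+00, -1.e+00]), 'F', array([-0.1,  0.5, -0.5]), 'w', 85.5, 't', 2.62)
up 115 25.5 [ 546.4 -235.1  115. ]
up 75 29.5 [ 546.1 -235.6   75. ]
low 115 29.9 [ 555.2 -313.9  115. ]
low 75 34.5 [ 556.2 -326.6   75. ]
[ 544.7 -200.9  120. ]
[ 551.8 -270.8  120. ]
[ 558.2 -349.   120. ]
tall_pack_mid 0.78 [252. 180.] ((251.99996948242188, 181.99998474121094), (61.99999237060547, 45.99999237060547), 90.0) 2845
tall_pack_mid 0.74 [143. 155.] ((141.3887481689453, 156.68202209472656), (75.8946762084961, 69.58987426757812), 31.429563522338867) 4638
tall_pack_mid 0.67 [232. 281.] ((234.37930297851562, 277.0517272949219), (59.422515869140625, 72.2354965209961), 21.801406860351562) 3690
tall_pack_mid 0.65 [378. 138.] ((376.84454345703125, 139.46450805664062), (67.0073013305664, 79.70343017578125), 55.3758430480957) 4647
short_pack_mid 0.72 [250.  96.] ((251.5, 97.5), (65.0, 47.0), 90.0) 2923
```

View pics/v2.png

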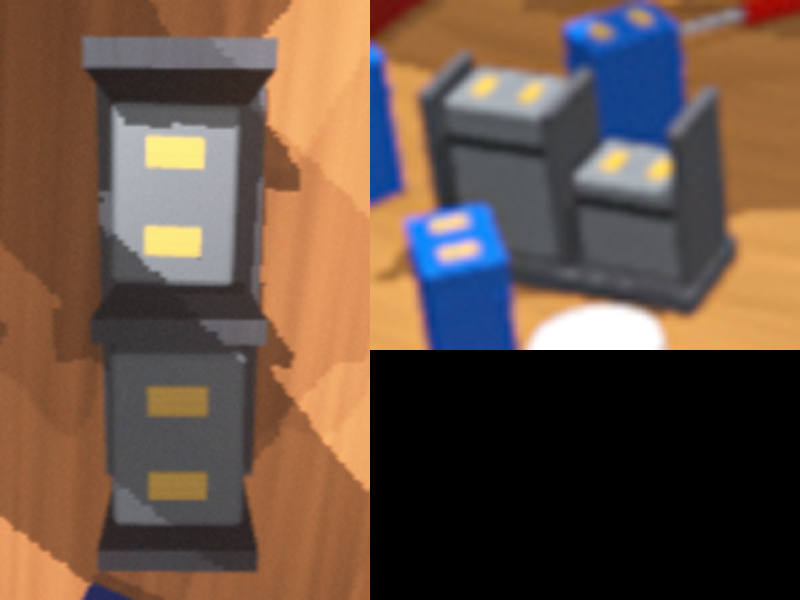

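The picture confirms it: the tall grey pack is in the lower slot (contacts at (252,170) and (252,200)) and the short pack is in the upper one. Contact spacing agrees at z=115 for the tall pack and z=75 for the short one. Descending and gripping.

carry_out(
  increments=[
    {"dp": [-0.001,0.002,0.01],"turn": [0,0,0]},
    {"dp": [0,0,0.018],"turn": [0,0,0]},
    {"dp": [0,0,0.02],"turn": [0,0,0]},
    {"dp": [0,0,0.02],"turn": [0,0,0]},
    {"dp": [0,0,0.02],"turn": [0,0,0]},
    {"dp": [0,0,0.02],"turn": [0,0,0]},
    {"dp": [0,0,0.02],"turn": [0,0,0]},
    {"dp": [0,0,0.018],"turn": [0,0,0]},
    {"dp": [0,0,0.015],"turn": [0,0,0]},
    {"dp": [0,0,0],"turn": [0,0,0]},
  ],
)

```text
clock: 3.6
position: [555.1, -312.6, 240.9]
tcp_rot: [0.999, 0.051, -0.002, -0.001]
force: [-0.5, 0.1, 0.5]
width: 85.2
```

carry_out(
  increments=[
    {"dp": [0,0,0],"turn": [0,0,0]},
    {"dp": [0,0,0],"turn": [0,0,0]},
    {"dp": [0,0,0],"turn": [0,0,0]},
    {"dp": [0,0,0],"turn": [0,0,0]},
    {"dp": [0,0,0],"turn": [0,0,0]},
    {"dp": [0,0,0],"turn": [0,0,0]},
    {"dp": [0,0,0],"turn": [0,0,0]},
    {"dp": [0,0,0],"turn": [0,0,0]},
    {"dp": [0,0,0],"turn": [0,0,0]},
    {"dp": [0,0,0],"turn": [0,0,0]},
  ],
  claw=1,
  newtons=60,
)

```text
clock: 4.43
position: [555.9, -313.1, 245.0]
tcp_rot: [0.999, 0.051, 0.0, 0.001]
force: [-3.0, -0.5, 6.0]
width: 45.2
```

carry_out(
  increments=[
    {"dp": [0,0,-0.008],"turn": [0,0,0]},
    {"dp": [0,0,-0.014],"turn": [0,0,0]},
    {"dp": [0,0,-0.018],"turn": [0,0,0]},
    {"dp": [0,0,-0.018],"turn": [0,0,0]},
    {"dp": [0,0,-0.018],"turn": [0,0,0]},
    {"dp": [0,0,-0.018],"turn": [0,0,0]},
    {"dp": [0,0,-0.018],"turn": [0,0,0]},
    {"dp": [0,0,-0.018],"turn": [0,0,0]},
    {"dp": [0,0,-0.014],"turn": [0,0,0]},
    {"dp": [0,0,-0.006],"turn": [0,0,0]},
  ],
)

```text
clock: 5.27
position: [555.8, -312.8, 396.1]
tcp_rot: [0.999, 0.051, 0.001, 0.001]
force: [0.9, -0.9, -6.7]
width: 45.4
```

Run:
```python
from h import *
s,im=snap('wrist','w2'); print(pose()); go([450,0,394],0.1,15)
print(atz('top',[265,161],0), s['q'].round(3))
```

```text
(array([ 555.9, -312.9,  396.2]), 'head', np.float64(0.102), 'z', array([ 0.0022, -0.0016, -1.    ]), 'F', array([ 0.1, -0.9, -5.3]), 'w', 45.2, 't', 5.32)
n 15 dp [-0.0049 -0.0215  0.0001] turn [ 0.0001 -0.0001  0.0001] |dp| 0.022 t 5.3167
[642.09450002 -55.09318803   0.        ] [-0.64   0.464  0.242  1.346  0.     0.828]
```

carry_out(
  increments=[
    {"dp": [-0.0037,-0.016,0],"turn": [0,0,0]},
    {"dp": [-0.0073,-0.032,0],"turn": [0,0,0]},
    {"dp": [-0.0084,-0.037,0],"turn": [0,0,0]},
    {"dp": [-0.0084,-0.037,0],"turn": [0,0,0]},
    {"dp": [-0.0084,-0.037,0],"turn": [0,0,0]},
    {"dp": [-0.0084,-0.037,0],"turn": [0,0,0]},
    {"dp": [-0.0084,-0.037,0],"turn": [0,0,0]},
    {"dp": [-0.0084,-0.037,0],"turn": [0,0,0]},
    {"dp": [-0.0073,-0.032,0],"turn": [0,0,0]},
    {"dp": [-0.0044,-0.02,0],"turn": [0,0,0]},
  ],
)

```text
clock: 6.15
position: [448.5, 2.5, 393.3]
tcp_rot: [0.999, 0.052, -0.001, -0.0]
force: [1.3, -0.7, -5.9]
width: 45.7
```

carry_out(
  increments=[
    {"dp": [0,0,0.008],"turn": [0,0,0]},
    {"dp": [0,0,0.016],"turn": [0,0,0]},
    {"dp": [0,0,0.02],"turn": [0,0,0]},
    {"dp": [0,0,0.02],"turn": [0,0,0]},
    {"dp": [0,0,0.02],"turn": [0,0,0]},
    {"dp": [0,0,0.02],"turn": [0,0,0]},
    {"dp": [0,0,0.018],"turn": [0,0,0]},
    {"dp": [0,0,0.012],"turn": [0,0,0]},
    {"dp": [0,0,0.008],"turn": [0,0,0]},
    {"dp": [0,0,0.004],"turn": [0,0,0]},
  ],
)

```text
clock: 6.98
position: [450.0, -0.1, 246.5]
tcp_rot: [0.999, 0.051, -0.001, -0.0]
force: [0.1, 0.9, -6.1]
width: 45.5
```

Run:
```python
from h import *
s,im=snap('wrist','w3'); print(pose());
```

```text
(array([ 4.500e+02, -1.000e-01,  2.465e+02]), 'head', np.float64(0.1018), 'z', array([-1.6e-03,  3.0e-04, -1.0e+00]), 'F', array([ 0. , -0.6, -8.8]), 'w', 45.4, 't', 7.03)
```

carry_out(
  increments=[
    {"dp": [0,0,0.004],"turn": [0,0,0]},
    {"dp": [0,0,0.004],"turn": [0,0,0]},
    {"dp": [0,0,0.003],"turn": [0,0,0]},
    {"dp": [0,0,0.002],"turn": [0,0,0]},
    {"dp": [0,0,0.001],"turn": [0,0,0]},
    {"dp": [0,0,0.001],"turn": [0,0,0]},
    {"dp": [0,0,0.001],"turn": [0,0,0]},
    {"dp": [0,0,0.0005],"turn": [0,0,0]},
    {"dp": [0,0,0],"turn": [0,0,0]},
    {"dp": [0,0,0],"turn": [0,0,0]},
  ],
)

```text
clock: 7.87
position: [450.4, -0.0, 231.2]
tcp_rot: [0.999, 0.051, 0.0, 0.0]
force: [0.6, 0.2, -5.8]
width: 45.4
```

carry_out(
  increments=[
    {"dp": [0,0,0.0005],"turn": [0,0,0]},
    {"dp": [0,0,0.0005],"turn": [0,0,0]},
    {"dp": [0,0,0.0005],"turn": [0,0,0]},
    {"dp": [0,0,0.0005],"turn": [0,0,0]},
    {"dp": [0,0,0],"turn": [0,0,0]},
    {"dp": [0,0,0],"turn": [0,0,0]},
    {"dp": [0,0,0],"turn": [0,0,0]},
    {"dp": [0,0,0],"turn": [0,0,0]},
    {"dp": [0,0,0],"turn": [0,0,0]},
    {"dp": [0,0,0],"turn": [0,0,0]},
  ],
)

```text
clock: 8.7
position: [450.3, 0.0, 229.9]
tcp_rot: [0.999, 0.051, 0.0, 0.0]
force: [-5.5, 0.5, 13.5]
width: 45.1
```

Contact (force +13 N). Releasing and rising.

carry_out(
  increments=[
    {"dp": [0,0,0],"turn": [0,0,0]},
    {"dp": [0,0,0],"turn": [0,0,0]},
    {"dp": [0,0,0],"turn": [0,0,0]},
    {"dp": [0,0,0],"turn": [0,0,0]},
    {"dp": [0,0,0],"turn": [0,0,0]},
    {"dp": [0,0,0],"turn": [0,0,0]},
    {"dp": [0,0,0],"turn": [0,0,0]},
    {"dp": [0,0,0],"turn": [0,0,0]},
    {"dp": [0,0,0],"turn": [0,0,0]},
    {"dp": [0,0,0],"turn": [0,0,0]},
  ],
  claw=-1,
)

```text
clock: 9.53
position: [450.4, 0.0, 229.2]
tcp_rot: [0.999, 0.051, 0.0, -0.0]
force: [0.4, 0.4, 0.5]
width: 85.4
```

carry_out(
  increments=[
    {"dp": [0,0,-0.005],"turn": [0,0,0]},
    {"dp": [0,0,-0.012],"turn": [0,0,0]},
    {"dp": [0,0,-0.018],"turn": [0,0,0]},
    {"dp": [0,0,-0.02],"turn": [0,0,0]},
    {"dp": [0,0,-0.02],"turn": [0,0,0]},
    {"dp": [0,0,-0.018],"turn": [0,0,0]},
    {"dp": [0,0,-0.012],"turn": [0,0,0]},
    {"dp": [0,0,-0.005],"turn": [0,0,0]},
    {"dp": [0,0,0],"turn": [0,0,0]},
    {"dp": [0,0,0],"turn": [0,0,0]},
  ],
)

```text
clock: 10.37
position: [450.2, 0.0, 338.9]
tcp_rot: [0.999, 0.051, -0.0, -0.0]
force: [-0.8, -0.4, -0.3]
width: 85.0
```

Run:
```python
from h import *
s,im=snap('wrist','w4'); print(pose())
for m in arm.masks_of('wrist','tall_pack_mid')[:2]: print(m['confidence'],np.round(m['point']),cv2.minAreaRect(np.argwhere(m['pixels'])[:,::-1].astype(np.float32)))
h=cv2.cvtColor(im,cv2.COLOR_RGB2HSV); y=((h[...,0]>20)&(h[...,0]<32)&(h[...,1]>130)&(h[...,2]>90)).astype(np.uint8)
n,_,st,ct=cv2.connectedComponentsWithStats(y)
for i in range(1,n):
    if st[i,4]>80: print(st[i],ct[i],atz('wrist',ct[i],100,s).round(1))
```

```text
(array([450.2,   0. , 338.5]), 'head', np.float64(0.102), 'z', array([-9.e-04,  2.e-04, -1.e+00]), 'F', array([ 0.1, -0.2, -0.5]), 'w', 85.7, 't', 10.42)
0.63 [415. 371.] ((412.0, 369.0), (28.0, 42.0), 90.0)
0.58 [251. 188.] ((253.0, 190.0), (92.0, 58.0), 90.0)
[241 179  24  12 265] [252.69433962 184.35471698] [448.3  14.9 100. ]
[241 215  23  11 241] [252.1659751  219.79253112] [450.9 -15.1 100. ]
```

View pics/w4.png

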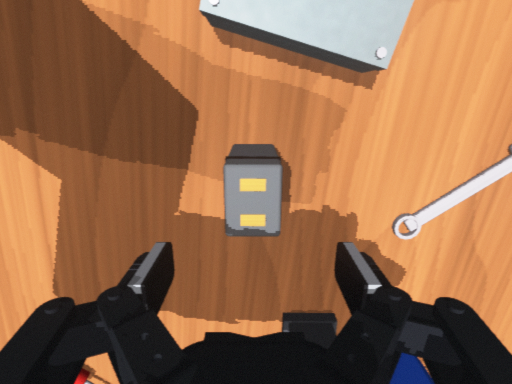

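Run:
```python
from h import *
print(pose()); go([465,225,400],1.45,20)
```

```text
(array([450.1,   0. , 338.4]), 'head', np.float64(0.102), 'z', array([-1.3e-03,  3.0e-04, -1.0e+00]), 'F', array([-0.9,  0.6, -0.2]), 'w', 85.2, 't', 10.47)
n 20 dp [ 0.0088 -0.0084 -0.0031] turn [-0.0001  0.     -0.0674] |dp| 0.0126 t 10.4667
```

carry_out(
  increments=[
    {"dp": [0.0088,-0.0084,-0.0031],"turn": [0,0,-0.0674]},
    {"dp": [0.0088,-0.0084,-0.0031],"turn": [0,0,-0.0674]},
    {"dp": [0.0088,-0.0084,-0.0031],"turn": [0,0,-0.0674]},
    {"dp": [0.0088,-0.0084,-0.0031],"turn": [0,0,-0.0674]},
    {"dp": [0.0088,-0.0084,-0.0031],"turn": [0,0,-0.0674]},
    {"dp": [0.0088,-0.0084,-0.0031],"turn": [0,0,-0.0674]},
    {"dp": [0.0088,-0.0084,-0.0031],"turn": [0,0,-0.0674]},
    {"dp": [0.0088,-0.0084,-0.0031],"turn": [0,0,-0.0674]},
    {"dp": [0.0088,-0.0084,-0.0031],"turn": [0,0,-0.0674]},
    {"dp": [0.0088,-0.0084,-0.0031],"turn": [0,0,-0.0674]},
  ],
)

```text
clock: 11.3
position: [497.3, 110.4, 369.4]
tcp_rot: [0.925, 0.38, -0.001, -0.0]
force: [0.0, -0.4, -0.3]
width: 85.2
```

carry_out(
  increments=[
    {"dp": [0.0088,-0.0084,-0.0031],"turn": [0,0,-0.0674]},
    {"dp": [0.0088,-0.0084,-0.0031],"turn": [0,0,-0.0674]},
    {"dp": [0.0088,-0.0084,-0.0031],"turn": [0,0,-0.0674]},
    {"dp": [0.0088,-0.0084,-0.0031],"turn": [0,0,-0.0674]},
    {"dp": [0.0088,-0.0084,-0.0031],"turn": [0,0,-0.0674]},
    {"dp": [0.0088,-0.0084,-0.0031],"turn": [0,0,-0.0674]},
    {"dp": [0.0088,-0.0084,-0.0031],"turn": [0,0,-0.0674]},
    {"dp": [0.0088,-0.0084,-0.0031],"turn": [0,0,-0.0674]},
    {"dp": [0.0088,-0.0084,-0.0031],"turn": [0,0,-0.0674]},
    {"dp": [0.0088,-0.0084,-0.0031],"turn": [0,0,-0.0674]},
  ],
)

```text
clock: 12.13
position: [465.1, 225.4, 400.4]
tcp_rot: [0.747, 0.664, -0.001, -0.0]
force: [-0.1, -0.3, -0.5]
width: 85.2
```

carry_out(
  increments=[
    {"dp": [0,0,0],"turn": [0,0,0]},
    {"dp": [0,0,0],"turn": [0,0,0]},
    {"dp": [0,0,0],"turn": [0,0,0]},
    {"dp": [0,0,0],"turn": [0,0,0]},
    {"dp": [0,0,0],"turn": [0,0,0]},
    {"dp": [0,0,0],"turn": [0,0,0]},
    {"dp": [0,0,0],"turn": [0,0,0]},
    {"dp": [0,0,0],"turn": [0,0,0]},
    {"dp": [0,0,0],"turn": [0,0,0]},
    {"dp": [0,0,0],"turn": [0,0,0]},
  ],
)

```text
clock: 12.97
position: [465.3, 224.8, 401.2]
tcp_rot: [0.749, 0.663, 0.0, 0.0]
force: [0.3, 0.3, 0.3]
width: 85.4
```

Run:
```python
from h import *
s,im=snap('wrist','w5'); print(pose(),s['q'].round(2)); np.save('w5.npy',np.r_[s['position'],s['tcp_rot']])
```

```text
(array([465.3, 224.8, 401.2]), 'head', np.float64(1.4499), 'z', array([ 1.e-04,  0.e+00, -1.e+00]), 'F', array([ 0.3, -0.1, -0.8]), 'w', 85.5, 't', 13.02) [ 0.29  0.25 -0.08  1.24 -0.    0.41]
```

View pics/w5.png

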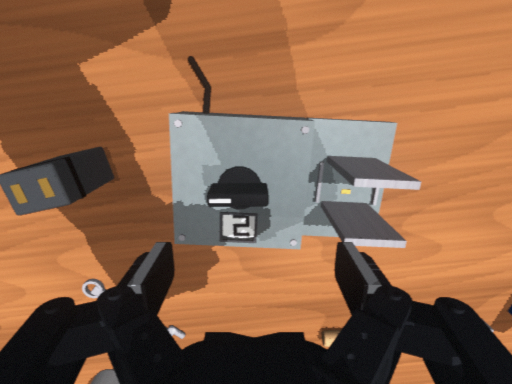

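Run:
```python
from h import *
from scipy.optimize import least_squares
v=np.load('w5.npy'); s=dict(position=v[:3],tcp_rot=v[3:])
g=cv2.cvtColor(cv2.imread('pics/w5.png'),cv2.COLOR_BGR2GRAY)
D=np.array([[-80,-135,54],[-80,25,54],[80,-135,54],[80,25,54.]])
U=np.array([[170.5,113.5],[314,119],[173.5,243.5],[301.5,248]])
def W(D,p): c,n=np.cos(p[2]),np.sin(p[2]); return np.c_[c*D[:,0]-n*D[:,1]+p[0],n*D[:,0]+c*D[:,1]+p[1],D[:,2]]
r=least_squares(lambda p:(proj('wrist',W(D,p),s)-U).ravel(),[490,248,-.1]); p=r.x
print(p,r.fun.round(1))
for c in U: print(atz('wrist',c,54,s).round(1))
E_=np.array([[x,y,z] for z in(105,120) for x in(-27,-35,27,35) for y in(54,116)]); q=proj('wrist',W(E_,p),s)
print(np.c_[E_,q.round(1)])
im=cv2.resize(cv2.imread('pics/w5.png')[90:270,150:440],None,fx=2.7,fy=2.7,interpolation=2)
for e,z in zip(q,E_): cv2.circle(im,tuple(int(t) for t in (e-[150,90])*2.7),3,(0,0,255) if z[2]==105 else (0,255,0),1)
for e in proj('wrist',W(np.r_[D,[[53,-55,54],[0,-55,100],[0,85,15],[36,-75,54],[-0,135,15]]],p),s): cv2.circle(im,tuple(int(t) for t in (e-[150,90])*2.7),3,(255,0,255),1)
cv2.imwrite('pics/v3.png',im)
```

```text
[ 4.93733096e+02  2.60195310e+02 -1.64403539e-01] [-1.8 -0.6  1.   0.7  1.5 -0.2 -0.6  0.3]
[393.6 141.9  54. ]
[418.1 296.8  54. ]
[550.6 111.9  54. ]
[576.5 272.6  54. ]
[[-27.   54.  105.  349.  180.4]
 [-27.  116.  105.  411.3 183.1]
 [-35.   54.  105.  350.2 172.5]
 [-35.  116.  105.  413.1 175.3]
 [ 27.   54.  105.  341.2 229.8]
 [ 27.  116.  105.  400.  232.2]
 [ 35.   54.  105.  340.1 236.7]
 [ 35.  116.  105.  398.4 239. ]
 [-27.   54.  120.  354.1 185. ]
 [-27.  116.  120.  419.8 187.8]
 [-35.   54.  120.  355.5 176.8]
 [-35.  116.  120.  421.8 179.6]
 [ 27.   54.  120.  345.6 236.7]
 [ 27.  116.  120.  407.4 239.1]
 [ 35.   54.  120.  344.5 243.8]
 [ 35.  116.  120.  405.7 246.2]]
```

View pics/v3.png

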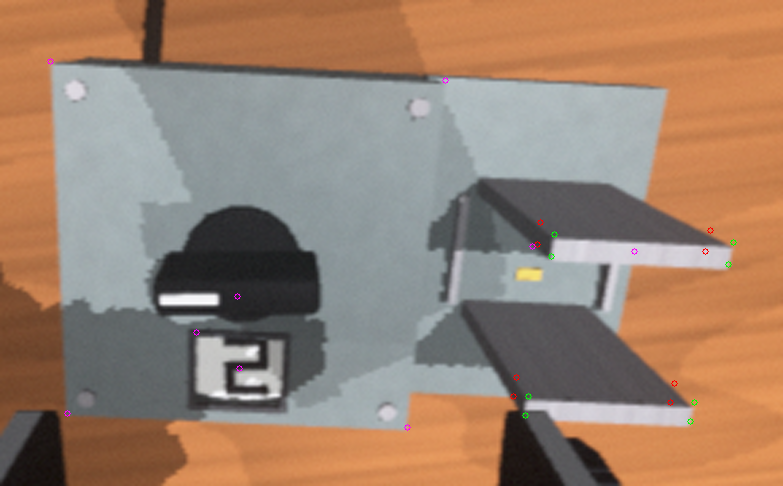

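```bash
cat >> h.py <<'E'
def W(D,p): D=np.atleast_2d(D); c,n=np.cos(p[2]),np.sin(p[2]); return np.c_[c*D[:,0]-n*D[:,1]+p[0],n*D[:,0]+c*D[:,1]+p[1],D[:,2]]
E
python3 - <<'E'
from h import *
from scipy.optimize import least_squares
v=np.load('w5.npy'); s=dict(position=v[:3],tcp_rot=v[3:])
D=np.array([[-80,-135,54],[80,-135,54],[80,25,54.]]+[[x,y,120] for x in(-27,-35,27,35) for y in(54,116)])
C=np.array([[52,65],[67,414],[408,429],[550,262],[731,268],[552,240],[733,247],[526,400],[692,408],[523,418],[690,427]],float)
C[7:]=[[526,400],[692,408],[523,418],[690,427]]
U=C/2.7+[150,90]
r=least_squares(lambda p:(proj('wrist',W(D,p),s)-U).ravel(),[494,260,-.16],loss='soft_l1'); p=r.x
print(p,r.fun.reshape(-1,2).round(1).tolist()); np.save('dock.npy',p)
print('seat',W([0,85,15],p),'axis',W([0,-55,85],p),'win',W([53,-55,54],p))
E
```

```text
[ 4.95133183e+02  2.59901993e+02 -1.68469181e-01] [[-0.3, -0.3], [-0.1, 0.6], [-0.7, 0.4], [0.2, -0.4], [-1.3, 0.5], [0.9, -0.4], [-0.1, 0.1], [0.4, -0.0], [0.5, -0.3], [0.3, 0.4], [-0.5, -0.3]]
seat [[509.38542202 343.69861404  15.        ]] axis [[485.91114605 205.68065011  85.        ]] win [[538.16080383 196.79395992  54.        ]]
```

Run:
```python
from h import *
go([449.6,-0.1,338],1.667,10)
```

```text
n 10 dp [-0.0226 -0.0011  0.0063] turn [ 0.     -0.     -0.0217] |dp| 0.0235 t 13.0167
```

carry_out(
  increments=[
    {"dp": [-0.0226,-0.0011,0.0063],"turn": [0,0,-0.0217]},
    {"dp": [-0.0226,-0.0011,0.0063],"turn": [0,0,-0.0217]},
    {"dp": [-0.0226,-0.0011,0.0063],"turn": [0,0,-0.0217]},
    {"dp": [-0.0226,-0.0011,0.0063],"turn": [0,0,-0.0217]},
    {"dp": [-0.0226,-0.0011,0.0063],"turn": [0,0,-0.0217]},
    {"dp": [-0.0226,-0.0011,0.0063],"turn": [0,0,-0.0217]},
    {"dp": [-0.0226,-0.0011,0.0063],"turn": [0,0,-0.0217]},
    {"dp": [-0.0226,-0.0011,0.0063],"turn": [0,0,-0.0217]},
    {"dp": [-0.0226,-0.0011,0.0063],"turn": [0,0,-0.0217]},
    {"dp": [-0.0226,-0.0011,0.0063],"turn": [0,0,-0.0217]},
  ],
)

```text
clock: 13.85
position: [448.8, -1.4, 338.0]
tcp_rot: [0.672, 0.741, 0.0, 0.0]
force: [-0.1, 0.7, 0.5]
width: 85.4
```

carry_out(
  increments=[
    {"dp": [0,0,0],"turn": [0,0,0]},
    {"dp": [0,0,0],"turn": [0,0,0]},
    {"dp": [0,0,0],"turn": [0,0,0]},
    {"dp": [0,0,0],"turn": [0,0,0]},
    {"dp": [0,0,0],"turn": [0,0,0]},
    {"dp": [0,0,0],"turn": [0,0,0]},
    {"dp": [0,0,0],"turn": [0,0,0]},
    {"dp": [0,0,0],"turn": [0,0,0]},
    {"dp": [0,0,0],"turn": [0,0,0]},
    {"dp": [0,0,0],"turn": [0,0,0]},
  ],
)

```text
clock: 14.68
position: [449.1, -0.3, 338.2]
tcp_rot: [0.672, 0.74, 0.0, 0.0]
force: [0.2, 0.6, 0.5]
width: 85.6
```

```bash
cat >> h.py <<'E'
def contacts(s,im,z,cam='wrist'):
    h=cv2.cvtColor(im,cv2.COLOR_RGB2HSV); y=((h[...,0]>20)&(h[...,0]<32)&(h[...,1]>130)&(h[...,2]>90)).astype(np.uint8)
    n,_,st,ct=cv2.connectedComponentsWithStats(y)
    for i in range(1,n):
        if st[i,4]>60: print(st[i],ct[i].round(1),atz(cam,ct[i],z,s).round(1))
E
python3 - <<'E'
from h import *
s,im=snap('wrist','w6'); print(pose()); contacts(s,im,100); go([449.6,-0.1,233],1.667,8)
E
```

```text
(array([ 4.491e+02, -4.000e-01,  3.382e+02]), 'head', np.float64(1.6671), 'z', array([ 0.,  0., -1.]), 'F', array([ 0.1, -0.1, -0.3]), 'w', 85.4, 't', 14.73)
[230 192  12  23 244] [235.5 202.7] [450.9 -15.  100. ]
[268 192  12  23 223] [273.4 202.1] [447.5  14.8 100. ]
n 8 dp [0.     0.0001 0.0131] turn [ 0. -0.  0.] |dp| 0.0131 t 14.7333
```

Aligned; descend 105 mm and grip.

carry_out(
  increments=[
    {"dp": [0,0,0.006],"turn": [0,0,0]},
    {"dp": [0,0,0.014],"turn": [0,0,0]},
    {"dp": [0,0,0.016],"turn": [0,0,0]},
    {"dp": [0,0,0.016],"turn": [0,0,0]},
    {"dp": [0,0,0.016],"turn": [0,0,0]},
    {"dp": [0,0,0.015],"turn": [0,0,0]},
    {"dp": [0,0,0.012],"turn": [0,0,0]},
    {"dp": [0,0,0.007],"turn": [0,0,0]},
    {"dp": [0,0,0.003],"turn": [0,0,0]},
    {"dp": [0,0,0],"turn": [0,0,0]},
  ],
)

```text
clock: 15.57
position: [449.0, -0.4, 232.8]
tcp_rot: [0.672, 0.74, -0.0, -0.0]
force: [-0.4, 0.6, -0.9]
width: 85.5
```

carry_out(
  increments=[
    {"dp": [0,0,0],"turn": [0,0,0]},
    {"dp": [0,0,0],"turn": [0,0,0]},
    {"dp": [0,0,0],"turn": [0,0,0]},
    {"dp": [0,0,0],"turn": [0,0,0]},
    {"dp": [0,0,0],"turn": [0,0,0]},
    {"dp": [0,0,0],"turn": [0,0,0]},
    {"dp": [0,0,0],"turn": [0,0,0]},
    {"dp": [0,0,0],"turn": [0,0,0]},
    {"dp": [0,0,0],"turn": [0,0,0]},
    {"dp": [0,0,0],"turn": [0,0,0]},
  ],
  claw=1,
  newtons=60,
)

```text
clock: 16.4
position: [449.3, -0.3, 234.0]
tcp_rot: [0.672, 0.74, 0.0, 0.001]
force: [-1.3, 2.2, 5.8]
width: 61.2
```

carry_out(
  increments=[
    {"dp": [0,0,-0.006],"turn": [0,0,0]},
    {"dp": [0,0,-0.012],"turn": [0,0,0]},
    {"dp": [0,0,-0.018],"turn": [0,0,0]},
    {"dp": [0,0,-0.02],"turn": [0,0,0]},
    {"dp": [0,0,-0.022],"turn": [0,0,0]},
    {"dp": [0,0,-0.022],"turn": [0,0,0]},
    {"dp": [0,0,-0.022],"turn": [0,0,0]},
    {"dp": [0,0,-0.02],"turn": [0,0,0]},
    {"dp": [0,0,-0.018],"turn": [0,0,0]},
    {"dp": [0,0,-0.01],"turn": [0,0,0]},
  ],
)

```text
clock: 17.23
position: [448.9, -0.4, 405.5]
tcp_rot: [0.672, 0.74, 0.0, 0.001]
force: [1.2, -0.9, -6.5]
width: 61.5
```

Run:
```python
from h import *
s,im=snap('wrist','w7'); print(pose(),s['q'].round(2)); contacts(s,im,s['position'][2]-232+100)
p=np.load('dock.npy'); print(p); go([*W([0,85,0],p)[0,:2],400],p[2]+np.pi/2,20)
```

```text
(array([ 4.491e+02, -4.000e-01,  4.064e+02]), 'head', np.float64(1.6671), 'z', array([ 3.2e-03, -6.0e-04, -1.0e+00]), 'F', array([ 0.9,  0.6, -3.8]), 'w', 61.4, 't', 17.28) [-0.18  0.13 -0.22  1.22 -0.   -0.28]
[ 4.95133183e+02  2.59901993e+02 -1.68469181e-01]
n 20 dp [0.0173 0.0025 0.0003] turn [0.0002 0.     0.0132] |dp| 0.0175 t 17.2833
```

carry_out(
  increments=[
    {"dp": [0.0173,0.0025,0],"turn": [0,0,0.0132]},
    {"dp": [0.0173,0.0025,0],"turn": [0,0,0.0132]},
    {"dp": [0.0173,0.0025,0],"turn": [0,0,0.0132]},
    {"dp": [0.0173,0.0025,0],"turn": [0,0,0.0132]},
    {"dp": [0.0173,0.0025,0],"turn": [0,0,0.0132]},
    {"dp": [0.0173,0.0025,0],"turn": [0,0,0.0132]},
    {"dp": [0.0173,0.0025,0],"turn": [0,0,0.0132]},
    {"dp": [0.0173,0.0025,0],"turn": [0,0,0.0132]},
    {"dp": [0.0173,0.0025,0],"turn": [0,0,0.0132]},
    {"dp": [0.0173,0.0025,0],"turn": [0,0,0.0132]},
  ],
)

```text
clock: 18.12
position: [467.4, 174.1, 402.8]
tcp_rot: [0.72, 0.694, -0.0, -0.0]
force: [0.3, 0.5, -7.0]
width: 61.5
```

carry_out(
  increments=[
    {"dp": [0.0173,0.0025,0],"turn": [0,0,0.0132]},
    {"dp": [0.0173,0.0025,0],"turn": [0,0,0.0132]},
    {"dp": [0.0173,0.0025,0],"turn": [0,0,0.0132]},
    {"dp": [0.0173,0.0025,0],"turn": [0,0,0.0132]},
    {"dp": [0.0173,0.0025,0],"turn": [0,0,0.0132]},
    {"dp": [0.0173,0.0025,0],"turn": [0,0,0.0132]},
    {"dp": [0.0173,0.0025,0],"turn": [0,0,0.0132]},
    {"dp": [0.0173,0.0025,0],"turn": [0,0,0.0132]},
    {"dp": [0.0173,0.0025,0],"turn": [0,0,0.0132]},
    {"dp": [0.0173,0.0025,0],"turn": [0,0,0.0132]},
  ],
)

```text
clock: 18.95
position: [508.9, 343.8, 402.6]
tcp_rot: [0.764, 0.645, -0.001, -0.0]
force: [1.0, -1.0, -6.6]
width: 61.2
```

carry_out(
  increments=[
    {"dp": [0,0,0],"turn": [0,0,0]},
    {"dp": [0,0,0],"turn": [0,0,0]},
    {"dp": [0,0,0],"turn": [0,0,0]},
    {"dp": [0,0,0],"turn": [0,0,0]},
    {"dp": [0,0,0],"turn": [0,0,0]},
    {"dp": [0,0,0],"turn": [0,0,0]},
    {"dp": [0,0,0],"turn": [0,0,0]},
    {"dp": [0,0,0],"turn": [0,0,0]},
    {"dp": [0,0,0],"turn": [0,0,0]},
    {"dp": [0,0,0],"turn": [0,0,0]},
  ],
)

```text
clock: 19.78
position: [509.0, 343.0, 403.2]
tcp_rot: [0.764, 0.645, -0.0, -0.0]
force: [0.5, -0.3, -7.5]
width: 61.5
```

Run:
```python
from h import *
s,im=snap('wrist','w8'); print(pose())
p=np.load('dock.npy'); sx=W([0,85,0],p)[0,:2]; go([*sx,370],p[2]+np.pi/2,1)
o=cv2.imread('pics/w8.png')
for e in proj('wrist',W([[x,y,120] for x in(-27,-35,27,35) for y in(54,116)],p),s): cv2.circle(o,tuple(int(round(t)) for t in e),2,(0,255,0),1)
c=R.from_quat(s['tcp_rot'])
for X in(-23,23):
  for Y in(-31,31): cv2.circle(o,tuple(int(round(t)) for t in proj('wrist',[s['position']+c.apply([Y,X,233])],s)[0]),2,(0,0,255),1)
cv2.imwrite('pics/v4.png',o)
```

```text
(array([509. , 343. , 403.2]), 'head', np.float64(1.403), 'z', array([-0.,  0., -1.]), 'F', array([-0.4,  0.3, -7.2]), 'w', 61.2, 't', 19.83)
n 1 dp [0.0008 0.0003 0.0332] turn [-0.     -0.      0.0007] |dp| 0.0332 t 19.8333
```

View pics/v4.png

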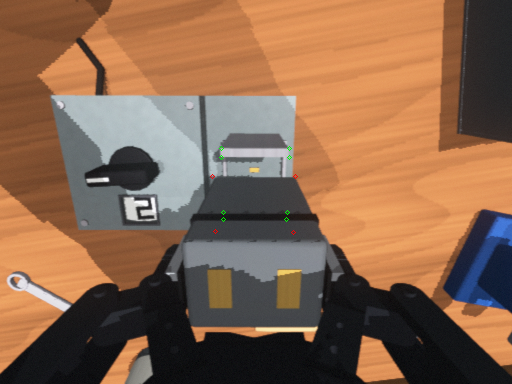

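carry_out(
  increments=[
    {"dp": [0.0008,0.0003,0.006],"turn": [0,0,0]},
    {"dp": [0,0,0.01],"turn": [0,0,0]},
    {"dp": [0,0,0.012],"turn": [0,0,0]},
    {"dp": [0,0,0.012],"turn": [0,0,0]},
    {"dp": [0,0,0.012],"turn": [0,0,0]},
    {"dp": [0,0,0.01],"turn": [0,0,0]},
    {"dp": [0,0,0.008],"turn": [0,0,0]},
    {"dp": [0,0,0.005],"turn": [0,0,0]},
    {"dp": [0,0,0],"turn": [0,0,0]},
    {"dp": [0,0,0],"turn": [0,0,0]},
  ],
)

```text
clock: 20.67
position: [509.5, 343.8, 328.3]
tcp_rot: [0.764, 0.645, 0.0, 0.0]
force: [0.1, -0.7, -5.6]
width: 61.3
```

carry_out(
  increments=[
    {"dp": [0,0,0.004],"turn": [0,0,0]},
    {"dp": [0,0,0.008],"turn": [0,0,0]},
    {"dp": [0,0,0.01],"turn": [0,0,0]},
    {"dp": [0,0,0.01],"turn": [0,0,0]},
    {"dp": [0,0,0.01],"turn": [0,0,0]},
    {"dp": [0,0,0.008],"turn": [0,0,0]},
    {"dp": [0,0,0.004],"turn": [0,0,0]},
    {"dp": [0,0,0],"turn": [0,0,0]},
    {"dp": [0,0,0],"turn": [0,0,0]},
    {"dp": [0,0,0],"turn": [0,0,0]},
  ],
)

```text
clock: 21.5
position: [509.6, 343.8, 274.6]
tcp_rot: [0.764, 0.645, 0.0, 0.0]
force: [0.6, -0.2, -6.9]
width: 61.2
```

No contact. Lowering the rest of the way.

carry_out(
  increments=[
    {"dp": [0,0,0.004],"turn": [0,0,0]},
    {"dp": [0,0,0.005],"turn": [0,0,0]},
    {"dp": [0,0,0.005],"turn": [0,0,0]},
    {"dp": [0,0,0.004],"turn": [0,0,0]},
    {"dp": [0,0,0.003],"turn": [0,0,0]},
    {"dp": [0,0,0.002],"turn": [0,0,0]},
    {"dp": [0,0,0.001],"turn": [0,0,0]},
    {"dp": [0,0,0.0005],"turn": [0,0,0]},
    {"dp": [0,0,0],"turn": [0,0,0]},
    {"dp": [0,0,0],"turn": [0,0,0]},
  ],
)

```text
clock: 22.33
position: [509.5, 343.8, 249.9]
tcp_rot: [0.764, 0.645, 0.0, 0.0]
force: [-1.0, 0.5, -6.7]
width: 61.5
```

carry_out(
  increments=[
    {"dp": [0,0,0.0005],"turn": [0,0,0]},
    {"dp": [0,0,0.0005],"turn": [0,0,0]},
    {"dp": [0,0,0.0005],"turn": [0,0,0]},
    {"dp": [0,0,0],"turn": [0,0,0]},
    {"dp": [0,0,0],"turn": [0,0,0]},
    {"dp": [0,0,0],"turn": [0,0,0]},
    {"dp": [0,0,0],"turn": [0,0,0]},
    {"dp": [0,0,0],"turn": [0,0,0]},
    {"dp": [0,0,0],"turn": [0,0,0]},
    {"dp": [0,0,0],"turn": [0,0,0]},
  ],
)

```text
clock: 23.17
position: [509.5, 343.8, 249.0]
tcp_rot: [0.764, 0.645, 0.0, 0.0]
force: [-2.6, -1.6, 5.1]
width: 61.2
```

carry_out(
  increments=[
    {"dp": [0,0,0],"turn": [0,0,0]},
    {"dp": [0,0,0],"turn": [0,0,0]},
    {"dp": [0,0,0],"turn": [0,0,0]},
    {"dp": [0,0,0],"turn": [0,0,0]},
    {"dp": [0,0,0],"turn": [0,0,0]},
    {"dp": [0,0,0],"turn": [0,0,0]},
    {"dp": [0,0,0],"turn": [0,0,0]},
    {"dp": [0,0,0],"turn": [0,0,0]},
    {"dp": [0,0,0],"turn": [0,0,0]},
    {"dp": [0,0,0],"turn": [0,0,0]},
  ],
  claw=-1,
)

```text
clock: 24.0
position: [509.4, 343.7, 248.2]
tcp_rot: [0.764, 0.645, -0.0, 0.0]
force: [-0.6, -0.0, 0.4]
width: 85.4
```

carry_out(
  increments=[
    {"dp": [0,0,-0.005],"turn": [0,0,0]},
    {"dp": [0,0,-0.012],"turn": [0,0,0]},
    {"dp": [0,0,-0.018],"turn": [0,0,0]},
    {"dp": [0,0,-0.02],"turn": [0,0,0]},
    {"dp": [0,0,-0.02],"turn": [0,0,0]},
    {"dp": [0,0,-0.018],"turn": [0,0,0]},
    {"dp": [0,0,-0.012],"turn": [0,0,0]},
    {"dp": [0,0,-0.005],"turn": [0,0,0]},
    {"dp": [0,0,0],"turn": [0,0,0]},
    {"dp": [0,0,0],"turn": [0,0,0]},
  ],
)

```text
clock: 24.83
position: [509.4, 343.7, 357.8]
tcp_rot: [0.764, 0.645, -0.0, -0.0]
force: [-0.3, 0.5, -0.5]
width: 85.4
```

Run:
```python
from h import *
s,im=snap('wrist','w9'); print(pose(),s['q'].round(2)); p=np.load('dock.npy'); contacts(s,im,115); print('seat',W([0,85,0],p))
# knob white line from w5
for f in('w5','w8'): pass
go([*W([0,-55,0],p)[0,:2],370],p[2]+np.pi,20)
```

```text
(array([509.3, 343.6, 357.4]), 'head', np.float64(1.403), 'z', array([-1.e-03, -5.e-04, -1.e+00]), 'F', array([-0.7, -0. ,  0. ]), 'w', 85.4, 't', 24.88) [0.46 0.43 0.09 1.22 0.   0.63]
[232 190  10  22 129] [237.3 199.7] [506.8 330.6 115. ]
[269 190  11  22 190] [274.2 200.2] [512.1 359.7 115. ]
seat [[509.38542202 343.69861404   0.        ]]
n 20 dp [-0.0057 -0.0053 -0.0006] turn [-0.0001 -0.     -0.0785] |dp| 0.0078 t 24.8833
```

View pics/w9.png

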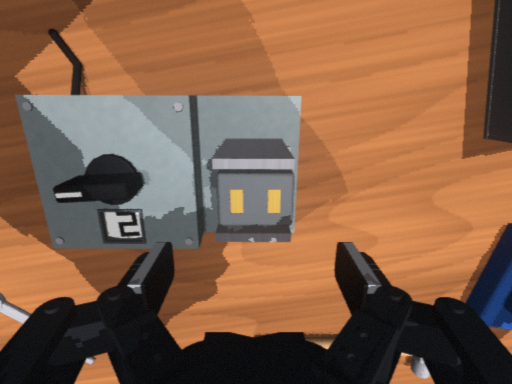

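Run:
```python
from h import *
p=np.load('dock.npy'); ax=W([0,-55,0],p)[0,:2]
v=np.load('w5.npy'); s5=dict(position=v[:3],tcp_rot=v[3:]); s9=arm.read_state()
for f,s,box in(('w5',s5,(205,195,240,207)),('w9',s9,(48,185,92,204))):
    g=cv2.imread(f'pics/{f}.png'); x0,y0,x1,y1=box; m=(g[y0:y1,x0:x1].min(2)>170); pts=np.argwhere(m)[:,::-1]+[x0,y0]
    P=np.array([atz('wrist',q.astype(float),100,s)[:2] for q in pts]); c=P.mean(0); u=np.linalg.svd(P-c)[2][0]; 
    if u@(c-ax)<0:u=-u
    a=p[2]-np.arctan2(u[1],u[0]); b=p[2]-np.arctan2(*(c-ax)[::-1]); print(f,len(pts),c.round(1),'dial by line',a.round(3),'by radius',b.round(3),np.linalg.norm(c-ax).round(1))
```

```text
w5 87 [483.4 187.2] dial by line 1.516 by radius 1.534 18.7
w9 88 [483.2 186.6] dial by line 1.514 by radius 1.543 19.3
```

Run:
```python
from h import *
p=np.load('dock.npy')
go([*W([0,-55,0],p)[0,:2],330],3.024,20)
```

```text
n 20 dp [-0.0056 -0.0054  0.0014] turn [-0.0001 -0.     -0.081 ] |dp| 0.0079 t 24.8833
```

carry_out(
  increments=[
    {"dp": [-0.0056,-0.0054,0.0014],"turn": [0,0,-0.081]},
    {"dp": [-0.0056,-0.0054,0.0014],"turn": [0,0,-0.081]},
    {"dp": [-0.0056,-0.0054,0.0014],"turn": [0,0,-0.081]},
    {"dp": [-0.0056,-0.0054,0.0014],"turn": [0,0,-0.081]},
    {"dp": [-0.0056,-0.0054,0.0014],"turn": [0,0,-0.081]},
    {"dp": [-0.0056,-0.0054,0.0014],"turn": [0,0,-0.081]},
    {"dp": [-0.0056,-0.0054,0.0014],"turn": [0,0,-0.081]},
    {"dp": [-0.0056,-0.0054,0.0014],"turn": [0,0,-0.081]},
    {"dp": [-0.0056,-0.0054,0.0014],"turn": [0,0,-0.081]},
    {"dp": [-0.0056,-0.0054,0.0014],"turn": [0,0,-0.081]},
  ],
)

```text
clock: 25.72
position: [468.1, 279.6, 343.2]
tcp_rot: [0.446, 0.895, -0.001, -0.001]
force: [0.2, 0.2, 0.0]
width: 85.3
```

carry_out(
  increments=[
    {"dp": [-0.0056,-0.0054,0.0014],"turn": [0,0,-0.081]},
    {"dp": [-0.0056,-0.0054,0.0014],"turn": [0,0,-0.081]},
    {"dp": [-0.0056,-0.0054,0.0014],"turn": [0,0,-0.081]},
    {"dp": [-0.0056,-0.0054,0.0014],"turn": [0,0,-0.081]},
    {"dp": [-0.0056,-0.0054,0.0014],"turn": [0,0,-0.081]},
    {"dp": [-0.0056,-0.0054,0.0014],"turn": [0,0,-0.081]},
    {"dp": [-0.0056,-0.0054,0.0014],"turn": [0,0,-0.081]},
    {"dp": [-0.0056,-0.0054,0.0014],"turn": [0,0,-0.081]},
    {"dp": [-0.0056,-0.0054,0.0014],"turn": [0,0,-0.081]},
    {"dp": [-0.0056,-0.0054,0.0014],"turn": [0,0,-0.081]},
  ],
)

```text
clock: 26.55
position: [486.3, 206.0, 329.2]
tcp_rot: [0.057, 0.998, -0.0, -0.001]
force: [-1.3, 0.2, -0.9]
width: 85.3
```

carry_out(
  increments=[
    {"dp": [0,0,0],"turn": [0,0,0]},
    {"dp": [0,0,0],"turn": [0,0,0]},
    {"dp": [0,0,0],"turn": [0,0,0]},
    {"dp": [0,0,0],"turn": [0,0,0]},
    {"dp": [0,0,0],"turn": [0,0,0]},
    {"dp": [0,0,0],"turn": [0,0,0]},
    {"dp": [0,0,0],"turn": [0,0,0]},
    {"dp": [0,0,0],"turn": [0,0,0]},
    {"dp": [0,0,0],"turn": [0,0,0]},
    {"dp": [0,0,0],"turn": [0,0,0]},
  ],
)

```text
clock: 27.38
position: [486.5, 206.5, 330.2]
tcp_rot: [0.059, 0.998, 0.0, 0.0]
force: [0.5, 0.1, -0.3]
width: 85.4
```

Run:
```python
from h import *
s,im=snap('wrist','w10'); print(pose(),s['q'].round(2)); p=np.load('dock.npy'); ax=W([0,-55,0],p)[0,:2]; go([*ax,239],3.024,1)
for m in arm.masks_of('wrist','dial_grip')[:1]: print(m['confidence'],m['point'],atz('wrist',m['point'],95,s))
print('axis at top px',proj('wrist',[[*ax,100]],s))
w=(im.min(2)>170); n,l,st,ct=cv2.connectedComponentsWithStats(w.astype(np.uint8))
for i in range(1,n):
    if 40<st[i,4]<600:
        P=np.array([atz('wrist',q[::-1].astype(float),100,s)[:2] for q in np.argwhere(l==i)]); c=P.mean(0)
        if np.linalg.norm(c-ax)<45: u=np.linalg.svd(P-c)[2][0]; u=u*np.sign(u@(c-ax)); print(st[i],c,(p[2]-np.arctan2(u[1],u[0])).round(3),np.linalg.norm(c-ax))
```

```text
(array([486.5, 206.5, 330.2]), 'head', np.float64(3.0229), 'z', array([ 0.,  0., -1.]), 'F', array([ 1.7, -0.9, -1.3]), 'w', 85.5, 't', 27.43) [ 0.25  0.3  -0.2   1.07 -0.   -1.2 ]
n 1 dp [ 0.0005 -0.0008  0.0912] turn [ 0.      0.     -0.0011] |dp| 0.0912 t 27.4333
0.83 [248.9, 185.6] [489.04967284 190.72068904  95.        ]
axis at top px [[255.27406459 205.68731843]]
```

View pics/w10.png

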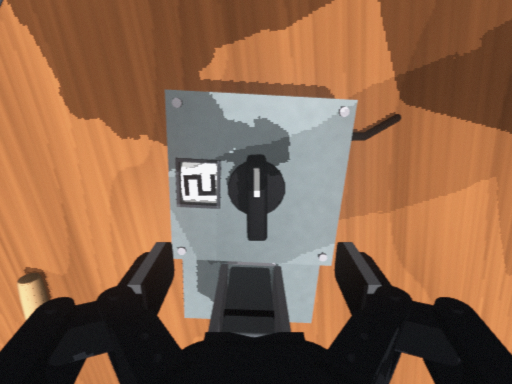

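carry_out(
  increments=[
    {"dp": [0,-0.0005,0.006],"turn": [0,0,0]},
    {"dp": [0,0,0.012],"turn": [0,0,0]},
    {"dp": [0,0,0.014],"turn": [0,0,0]},
    {"dp": [0,0,0.014],"turn": [0,0,0]},
    {"dp": [0,0,0.014],"turn": [0,0,0]},
    {"dp": [0,0,0.013],"turn": [0,0,0]},
    {"dp": [0,0,0.01],"turn": [0,0,0]},
    {"dp": [0,0,0.006],"turn": [0,0,0]},
    {"dp": [0,0,0.002],"turn": [0,0,0]},
    {"dp": [0,0,0],"turn": [0,0,0]},
  ],
)

```text
clock: 28.32
position: [486.4, 205.9, 238.8]
tcp_rot: [0.059, 0.998, -0.0, -0.0]
force: [0.8, -0.2, 0.5]
width: 85.6
```

carry_out(
  increments=[
    {"dp": [0,0,0],"turn": [0,0,0]},
    {"dp": [0,0,0],"turn": [0,0,0]},
    {"dp": [0,0,0],"turn": [0,0,0]},
    {"dp": [0,0,0],"turn": [0,0,0]},
    {"dp": [0,0,0],"turn": [0,0,0]},
    {"dp": [0,0,0],"turn": [0,0,0]},
    {"dp": [0,0,0],"turn": [0,0,0]},
    {"dp": [0,0,0],"turn": [0,0,0]},
    {"dp": [0,0,0],"turn": [0,0,0]},
    {"dp": [0,0,0],"turn": [0,0,0]},
  ],
  claw=1,
  newtons=40,
)

```text
clock: 29.15
position: [485.2, 206.1, 239.5]
tcp_rot: [0.059, 0.998, 0.0, -0.001]
force: [-12.5, 2.6, 14.2]
width: 15.5
```

Run:
```python
from h import *
print(pose(),arm.read_state()['moment'].round(2)); p=np.load('dock.npy'); s=arm.read_state(); go(s['position'],p[2]+np.pi/2,20)
```

```text
(array([485.2, 206.1, 239.5]), 'head', np.float64(3.0235), 'z', array([-2.4e-03,  9.0e-04, -1.0e+00]), 'F', array([-12.5,   2.6,  14.2]), 'w', 15.5, 't', 29.15) [ 0.44  2.2  -0.06]
n 20 dp [0. 0. 0.] turn [-0.0001 -0.0001  0.0811] |dp| 0.0 t 29.15
```

carry_out(
  increments=[
    {"dp": [0.0012,0,0],"turn": [0,0,0]},
    {"dp": [0,0,0],"turn": [0,0,0.06]},
    {"dp": [0,0,0],"turn": [0,0,0.08]},
    {"dp": [0,0,0],"turn": [0,0,0.08]},
    {"dp": [0,0,0],"turn": [0,0,0.08]},
    {"dp": [0,0,0],"turn": [0,0,0.08]},
    {"dp": [0,0,0],"turn": [0,0,0.08]},
    {"dp": [0,0,0],"turn": [0,0,0.08]},
    {"dp": [0,0,0],"turn": [0,0,0.08]},
    {"dp": [0,0,0],"turn": [0,0,0.08]},
  ],
)

```text
clock: 29.98
position: [485.3, 206.0, 239.6]
tcp_rot: [0.4, 0.917, -0.0, 0.0]
force: [-0.3, -3.9, 5.3]
width: 15.6
```

carry_out(
  increments=[
    {"dp": [0,0,0],"turn": [0,0,0.08]},
    {"dp": [0,0,0],"turn": [0,0,0.08]},
    {"dp": [0,0,0],"turn": [0,0,0.08]},
    {"dp": [0,0,0],"turn": [0,0,0.08]},
    {"dp": [0,0,0],"turn": [0,0,0.08]},
    {"dp": [0,0,0],"turn": [0,0,0.08]},
    {"dp": [0,0,0],"turn": [0,0,0.08]},
    {"dp": [0,0,0],"turn": [0,0,0.08]},
    {"dp": [0,0,0],"turn": [0,0,0]},
    {"dp": [0,0,0],"turn": [0,0,0]},
  ],
)

```text
clock: 30.82
position: [485.6, 205.6, 239.6]
tcp_rot: [0.667, 0.745, -0.0, 0.001]
force: [0.7, -7.9, 5.4]
width: 15.9
```

Run:
```python
from h import *
print(pose(),arm.read_state()['moment'].round(2)); p=np.load('dock.npy'); s=arm.read_state(); go(s['position'],p[2]+np.pi/2,5)
```

```text
(array([485.6, 205.6, 239.6]), 'head', np.float64(1.6817), 'z', array([ 0.0012, -0.002 , -1.    ]), 'F', array([ 0.7, -7.9,  5.4]), 'w', 15.9, 't', 30.82) [-1.46 -0.14 -0.06]
n 5 dp [0. 0. 0.] turn [0.0002 0.0004 0.0559] |dp| 0.0 t 30.8167
```

carry_out(
  increments=[
    {"dp": [0,0,0],"turn": [0,0,0.06]},
    {"dp": [0,0,0],"turn": [0,0,0.06]},
    {"dp": [0,0,0],"turn": [0,0,0.06]},
    {"dp": [0,0,0],"turn": [0,0,0.05]},
    {"dp": [0,0,0],"turn": [0,0,0.035]},
    {"dp": [0,0,0],"turn": [0,0,0.015]},
    {"dp": [0,0,0],"turn": [0,0,0]},
    {"dp": [0,0,0],"turn": [0,0,0]},
    {"dp": [0,0,0],"turn": [0,0,0]},
    {"dp": [0,0,0],"turn": [0,0,0]},
  ],
)

```text
clock: 31.65
position: [485.6, 205.4, 239.6]
tcp_rot: [0.764, 0.645, -0.0, 0.001]
force: [1.3, -12.2, 5.5]
width: 15.4
```

Run:
```python
from h import *
print(pose(),arm.read_state()['moment'].round(2),np.load('dock.npy')[2]+np.pi/2)
```

```text
(array([485.6, 205.4, 239.6]), 'head', np.float64(1.4021), 'z', array([ 0.0012, -0.0027, -1.    ]), 'F', array([  1.3, -12.2,   5.5]), 'w', 15.4, 't', 31.65) [-1.98 -0.13 -0.03] 1.402327145560033
```

Heading reached. Release, rise and check.

carry_out(
  increments=[
    {"dp": [0,0,0],"turn": [0,0,0]},
    {"dp": [0,0,0],"turn": [0,0,0]},
    {"dp": [0,0,0],"turn": [0,0,0]},
    {"dp": [0,0,0],"turn": [0,0,0]},
    {"dp": [0,0,0],"turn": [0,0,0]},
    {"dp": [0,0,0],"turn": [0,0,0]},
    {"dp": [0,0,0],"turn": [0,0,0]},
    {"dp": [0,0,0],"turn": [0,0,0]},
    {"dp": [0,0,0],"turn": [0,0,0]},
    {"dp": [0,0,0],"turn": [0,0,0]},
  ],
  claw=-1,
)

```text
clock: 32.48
position: [485.3, 206.1, 239.2]
tcp_rot: [0.764, 0.645, 0.0, -0.0]
force: [0.3, -0.0, -0.1]
width: 85.5
```

carry_out(
  increments=[
    {"dp": [0,0,-0.006],"turn": [0,0,0]},
    {"dp": [0,0,-0.014],"turn": [0,0,0]},
    {"dp": [0,0,-0.018],"turn": [0,0,0]},
    {"dp": [0,0,-0.02],"turn": [0,0,0]},
    {"dp": [0,0,-0.02],"turn": [0,0,0]},
    {"dp": [0,0,-0.018],"turn": [0,0,0]},
    {"dp": [0,0,-0.012],"turn": [0,0,0]},
    {"dp": [0,0,-0.006],"turn": [0,0,0]},
    {"dp": [0,0,0],"turn": [0,0,0]},
    {"dp": [0,0,0],"turn": [0,0,0]},
  ],
)

```text
clock: 33.32
position: [485.2, 206.1, 352.9]
tcp_rot: [0.764, 0.645, -0.0, -0.0]
force: [0.6, 0.4, -0.2]
width: 85.3
```

Run:
```python
from h import *
s,im=snap('wrist','w11'); print(pose()); p=np.load('dock.npy'); ax=W([0,-55,0],p)[0,:2]; contacts(s,im,115)
w=(im.min(2)>165); n,l,st,ct=cv2.connectedComponentsWithStats(w.astype(np.uint8))
for i in range(1,n):
    if 40<st[i,4]<600:
        P=np.array([atz('wrist',q[::-1].astype(float),100,s)[:2] for q in np.argwhere(l==i)]); c=P.mean(0)
        if np.linalg.norm(c-ax)<45: u=np.linalg.svd(P-c)[2][0]; u=u*np.sign(u@(c-ax)); print(st[i],c,((p[2]-np.arctan2(u[1],u[0]))%6.283).round(3),np.linalg.norm(c-ax))
cv2.imwrite('pics/v5.png',cv2.resize(cv2.imread('pics/w11.png')[80:300,140:430],None,fx=2.7,fy=2.7,interpolation=2))
```

```text
(array([485.1, 206.1, 352.5]), 'head', np.float64(1.403), 'z', array([-9.e-04, -2.e-04, -1.e+00]), 'F', array([-0.3,  0.2, -0.9]), 'w', 85.6, 't', 33.37)
[406 193  14  23 207] [412.  204.1] [507.4 329.1 115. ]
[443 193  16  23 227] [450.5 203.8] [512.2 359.2 115. ]
[251 163   5  26 130] [467.57336816 208.27949723] 3.14 18.521017904080324
[207 206  22  12  84] [494.22498677 174.71081342] 2.004 32.06634890424302
[235 221  11  19 119] [515.13963227 187.36079386] 6.123 34.49523937883887
```

View pics/v5.png

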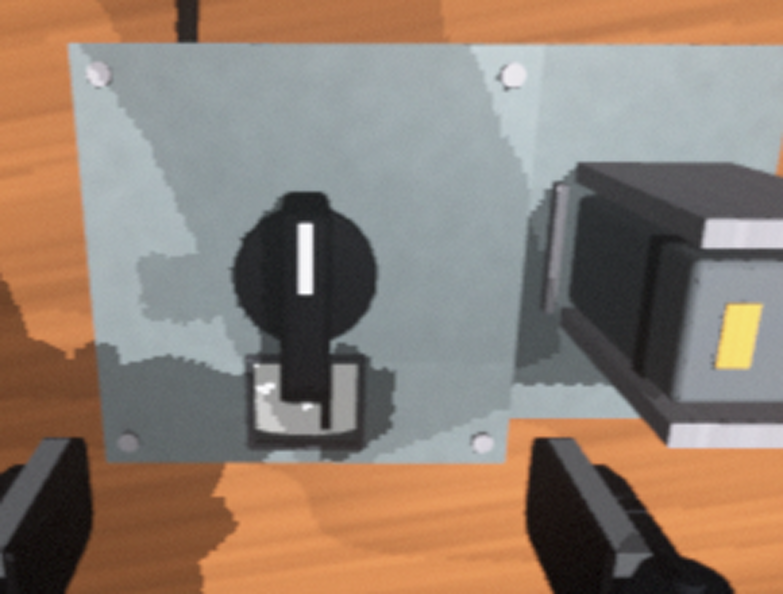

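The dial measures 3.14 by the white line and the pack is in. One last numeric check of the rack from the other cameras, then I hand in.

Run:
```python
from h import *
s,im=snap('top','t1'); print(pose())
for c in('top','scene'):
    if c=='scene': snap('scene','s1')
    for t in('short_pack_mid','tall_pack_mid'): print(c,t,[(m['confidence'],np.round(m['point'])) for m in arm.masks_of(c,t)])
a,b=cv2.imread('pics/s0.png'),cv2.imread('pics/s1.png'); print('short slot change',cv2.absdiff(a,b)[165:200,180:207].mean())
print(arm.hand_in())
```

```text
(array([485.1, 206.1, 352.3]), 'head', np.float64(1.403), 'z', array([-1.3e-03, -3.0e-04, -1.0e+00]), 'F', array([ 0.6, -0.1, -0.8]), 'w', 85.4, 't', 33.42)
top short_pack_mid [(0.63, array([326., 186.]))]
top tall_pack_mid [(0.82, array([332., 142.])), (0.7, array([400., 189.]))]
scene short_pack_mid [(0.67, array([195., 182.]))]
scene tall_pack_mid [(0.85, array([138., 165.])), (0.77, array([162., 202.])), (0.65, array([392., 198.])), (0.63, array([195., 155.]))]
short slot change 2.362610229276896
the job is handed in; nothing more can be done
None
```

The job is done and handed in at about 33.5 s of the 72 s allowed. I took the tall grey pack out of the rack's −y slot and stood it upright on the open bench at about (450, 0), where I released it. I then gripped it by its 62 mm sides and lowered it into the dock's cradle, and it touched the floor at the expected height. After releasing it, I turned the knob from about 1.52 rad and let go.

**What my last checks showed:**
- **Dial:** the white line on the knob gives 3.140 rad against a target of 3.142. The knob bar covers most of the window from the wrist camera, so I did not read the whole "4" itself.
- **Tall pack:** the contacts lie within about 2 mm of the expected place over the seat, at the seated height.
- **Short pack:** it is still in its slot, found where it was at the start in both the top and scene cameras. The top camera did not report the tall pack in the cradle, but the scene camera did, at (392,198).
- **Robot:** the gripper was open and clear of everything, with the force near 0.

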